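# Gauge the bored blocks and pull out the tight ones

### The job

Take the pin gauge from its stand and try it gently in the bore of each of the three metal blocks, working from the robot's left to its right: push it down until its collar sits on the block, or until the pin stops short and is felt to bear in a bore that is too tight. Then put the gauge back fully home in its stand and set every tight block upright in the steel rework tray, leaving the good blocks in their nests and the rest of the bench alone.

Things in the scene. Friction and masses are not known exactly. Their poses are not given: they have to be found in the camera images.
- gauge: the pin gauge as a whole, about 130 g: origin at the middle of the pin's end face, z up along the pin towards the handle, x and y square to the handle's flats
- gauge_grip (a point): pin gauge: wooden handle 22 x 22 mm square and 50 mm long, above a steel collar 30 mm across and 6 mm thick, above a steel pin 16 mm across and 36 mm long with a 1.5 x 2 mm chamfer at its end. Starts upright in its stand. This point is the handle's centre, 67 mm above the pin's end face
- gauge_tip (a point): middle of the pin's end face, the lowest point of the gauge; 36 mm below the collar's underside
- stand_hole (a point): stand for the gauge: wooden block 70 x 70 x 48 mm, fixed to the bench, with a 20 mm hole 43 mm deep; this point is the middle of the hole's mouth, on the top face. The gauge is home when its collar rests on that face (pin end 36 mm below this point)
- block_a_center (a point): block A: aluminium block 46 x 46 mm, 45 mm tall, upright bore in its middle, loose in one of the jig's nests (which one varies). This point is its centre, half-way up: bore mouth 22.5 mm above it. x, y square to the sides, z up the bore. The blocks look alike; only the gauge tells a tight one
- block_a: block A as a whole, about 230 g; origin at the middle of its underside. Bore mouth 18.2 mm across with a 1 mm chamfer. If good, that width goes right through and the gauge's pin slides in 36 mm, until the collar sits on the block; if tight, it narrows to about 12 mm and stops the pin 14 mm down
- block_b_center (a point): block B: aluminium block 46 x 46 mm, 45 mm tall, upright bore in its middle, loose in one of the jig's nests (which one varies). This point is its centre, half-way up: bore mouth 22.5 mm above it. x, y square to the sides, z up the bore. The blocks look alike; only the gauge tells a tight one
- block_b: block B as a whole, about 230 g; origin at the middle of its underside. Bore mouth 18.2 mm across with a 1 mm chamfer. If good, that width goes right through and the gauge's pin slides in 36 mm, until the collar sits on the block; if tight, it narrows to about 12 mm and stops the pin 14 mm down
- block_c_center (a point): block C: aluminium block 46 x 46 mm, 45 mm tall, upright bore in its middle, loose in one of the jig's nests (which one varies). This point is its centre, half-way up: bore mouth 22.5 mm above it. x, y square to the sides, z up the bore. The blocks look alike; only the gauge tells a tight one
- block_c: block C as a whole, about 230 g; origin at the middle of its underside. Bore mouth 18.2 mm across with a 1 mm chamfer. If good, that width goes right through and the gauge's pin slides in 36 mm, until the collar sits on the block; if tight, it narrows to about 12 mm and stops the pin 14 mm down
- seat_1 (a point): left (the robot's left, towards +y) nest of the jig, a fixed plywood board 78 x 300 x 10 mm; nests 100 mm apart. This point is the middle of the nest's floor, 10 mm above the bench; y runs along the row. A block stands on it inside a rim 6 mm high and 6 mm thick, 3 mm play each side: its top is 55 mm above the bench, its sides free from 16 mm up
- seat_2 (a point): middle nest of the jig, a fixed plywood board 78 x 300 x 10 mm; nests 100 mm apart. This point is the middle of the nest's floor, 10 mm above the bench; y runs along the row. A block stands on it inside a rim 6 mm high and 6 mm thick, 3 mm play each side: its top is 55 mm above the bench, its sides free from 16 mm up
- seat_3 (a point): right (towards -y) nest of the jig, a fixed plywood board 78 x 300 x 10 mm; nests 100 mm apart. This point is the middle of the nest's floor, 10 mm above the bench; y runs along the row. A block stands on it inside a rim 6 mm high and 6 mm thick, 3 mm play each side: its top is 55 mm above the bench, its sides free from 16 mm up
- tray_in (a point): rework tray: dark steel open tray, outside 140 (x) x 150 (y) x 28 mm tall, walls and floor 5 mm, fixed to the bench. This point is the middle of its inner floor
- sanding_block: bystander, loose, to be left alone: cork sanding block, 85 x 45 x 28 mm, lying on the bench; origin at the middle of its underside
- glue: bystander, loose, to be left alone: white glue bottle with red cap, 56 mm across, 170 mm tall; origin at the middle of its underside
- spray: bystander, loose, to be left alone: spray can, 64 mm across, 190 mm tall; origin at the middle of its underside
- jar: bystander, loose, to be left alone: amber glass jar, 70 mm across, 85 mm tall; origin at the middle of its underside
- screwdriver: bystander, loose, to be left alone: screwdriver with an orange handle, 200 mm long, lying
- mallet: bystander, loose, to be left alone: hammer, 280 mm long, lying
- offcut: bystander, loose, to be left alone: board offcut, 50 x 110 x 19 mm, lying; origin at the middle of its underside
Not all that is in view belongs to the job. What is shaped like the block_b but blue or yellow is not meant.

How it is judged:
By the outcome, as a careful person would: the job done as asked, in the order asked, and still so for the second after the job is handed in, with the robot touching nothing.
It also fails if it takes over 72 s, if anything falls off the work surface, if the arm or the gripper's body presses on something with over 40 N, if the wrist force passes 120 N, or if a joint passes its speed limit or range.

### The arm

A 6-joint arm with a two-finger parallel gripper is mounted at the origin on the work surface. World frame = base frame: x ahead of the robot, y to its left, z up, the work surface at z = 0. Lengths are in m, angles in rad, forces in N, time in s.
With the tool pointing down it reaches from about 0.4 to 0.825 m from the base axis. Payload 7 kg.
Tool frame: the origin (TCP) lies at the very end of the fingers, on their centre line; the grasp point (between the pads) lies 19 mm behind it; z points along the fingers, y is the direction in which the jaws open and shut (so a half turn about z gives the same grasp; the last joint's range is limited). The gripper opens to 88 mm and grips with 3 to 60 N. Pads are 19 mm wide; open, the fingers measure 130 mm over their backs; the gripper's body (78 mm by 193 mm) begins 47 mm behind the grasp point.
Start: joints at [0.288, 0.359, 0.012, 0, -1.224, -0.288], TCP at [0.675, -0, 0.227] pointing down, gripper open.
Joint ranges: [-3.07, 3.07], [-1.43, 2.12], [-1.02, 1.25], [-3.03, 1.67], [-3.05, -0], [-3.03, 3.03]. Speed limits (rad/s): [2.39, 2.39, 3.01, 3.14, 3.14, 3.14].

### API

Orientations are given as [roll, pitch, yaw] about the fixed x, y, z axes, in that order (R = Rz(yaw) Ry(pitch) Rx(roll)).
In Python, from station import arm, eyes, job, outline_of gives the robot as it stands.
- The arm moves only by the tool apply_moves, never from a script. Its argument "moves" is a list of rows, each a list of 5 numbers: the opening, from -1 (shut) to 1 (fully open), then the shift along the tool's x, y, z in m, then the turn about the tool's z in rad. A call has 1 to 12 rows; each row shifts and turns the commanded pose from where the row before left it, along the tool's axes as they then stand; what a row does not reach is not made up. A row lasts 1/12 s, in which the tool goes at most 41.7 mm and 7.16 degrees, less where a joint would pass 70% of its speed; a pose out of reach is approached as far as the arm can. A call with a gripper value outside its range is refused whole. The fingers move at their own pace and stop on an object; "newtons" is the grip in N (left out, the last holds). Time passes only in rows, so rows that do not move let the fingers close. It gives the time, the measured TCP pose, the force and the opening at its end, in the units of the state.
- arm.get_state(): the state, without advancing time (a new reading comes with each control period).
- eyes.grab_frame(name): name is "scene" or "side" or "wrist"; returns a dict with "color" (400x640x3 uint8, red, green, blue), "z_map" (400x640 float32, m along the optical axis (not along the pixel's ray), 0 where there is no reading), "camera_matrix" (3x3 intrinsics, pixels), "extrinsics" (4x4, takes a point from camera to world coordinates). Camera axes: x right, y up, looking along -z (the intrinsics and any distortion apply to the point x, -y, -z); pixel columns grow to the right and rows downward; lengths in m; the calibration is good to about 2 mm. A picture is of the moment at which its call begins.
- job.job_done(): hands the job in, once; it reports no verdict.
Trained networks look in a picture, given as the dict that the camera call returned (one of the last four; its "shot" number tells which), for a name from the list of things; names that differ only in an ending like _2 or _b are one class to them, and where a whole thing is asked for, a point or a joint stands for the part that bears it (a point fixed in the world has none). Each returns a list of dicts, best first, with "score" (0 to 1); they miss things now and then, are a little off and sometimes report something else, mostly with a low value. They report only what shows in the picture. A call takes as long as a camera call. They do not tell look-alikes from the thing itself.
- outline_of(label, picture): "region" (400x640 bool, what is visible of it) and "extent" ([left, top, right, bottom] in pixels, round what is visible of it).
The state is a dict: "t": time; "q": joint angles; "qd": joint speeds; "joint_efforts": joint torques, N m; "eef_pos": TCP position; "ee_rot": TCP orientation; "force": force on the tool from outside, world axes, zero at the start; "moment": the same for the moment, N m; "width": finger opening in m.
Only numpy, scipy, OpenCV 4.12 (cv2) and the standard library are available. Lean on these libraries where they do the work, as an engineer would, in place of code of your own. Each camera call takes 0.05 s, during which the arm holds its last target.

## Working session

There is one attempt and no reset: what is moved stays moved. The work goes in short steps, Python scripts to look and compute and a tool call to move; the robot and the scene stay as the last step left them, time stands still between calls to the robot, and variables do not carry over. Pictures are saved under pics/ and viewed, and the job is handed in when it is done.

Besides the shell and the picture viewer there is one more tool, called after "Call:" in YAML: its name, and indented under it one key for each argument. apply_moves: Moves the arm, as the interface text tells. Its arguments: {"type":"object","properties":{"moves":{"type":"array","items":{"type":"array","items":{"type":"number"}}},"newtons":{"type":"number"}},"required":["moves"]}

```bash
ls; mkdir -p pics
cat > h.py <<'E'
import numpy as np, cv2
from station import arm, eyes, job, outline_of
def save(p,n,crop=None,scale=1):
    c=p["color"]
    if crop: c=c[crop[1]:crop[3],crop[0]:crop[2]]
    c=cv2.resize(c,None,fx=scale,fy=scale,interpolation=cv2.INTER_CUBIC)
    cv2.imwrite("pics/"+n,c[:,:,::-1])
def cloud(p):
    z=p["z_map"];K=p["camera_matrix"];h,w=z.shape
    u,v=np.meshgrid(np.arange(w),np.arange(h))
    X=(u-K[0,2])/K[0,0]*z;Y=(v-K[1,2])/K[1,1]*z
    P=np.stack([X,-Y,-z,np.ones_like(z)],-1)
    W=P@p["extrinsics"].T
    return W[...,:3],z>0
E
python3 - <<'E'
from h import *
for n in ["scene","side","wrist"]:
    p=eyes.grab_frame(n); save(p,n+"0.png"); print(n,[k for k in p],p["camera_matrix"].tolist(),p["extrinsics"].round(3).tolist())
print(arm.get_state())
E
```

```text
pics
scene ['color', 'z_map', 'camera_matrix', 'extrinsics', 'shot'] [[407.99791852604375, 0.0, 321.5238385737755], [0.0, 407.99791852604375, 196.90129482793384], [0.0, 0.0, 1.0]] [[-0.115, -0.687, 0.718, 1.472], [0.993, -0.082, 0.081, 0.061], [0.003, 0.722, 0.692, 0.914], [0.0, 0.0, 0.0, 1.0]]
side ['color', 'z_map', 'camera_matrix', 'extrinsics', 'shot'] [[401.3518971093214, 0.0, 317.71445123812094], [0.0, 401.3518971093214, 201.1448295421697], [0.0, 0.0, 1.0]] [[0.761, 0.358, -0.541, 0.091], [-0.649, 0.425, -0.631, -0.626], [0.004, 0.831, 0.556, 0.614], [0.0, 0.0, 0.0, 1.0]]
wrist ['color', 'z_map', 'camera_matrix', 'extrinsics', 'shot'] [[313.79314273799264, 0.0, 317.0123967006355], [0.0, 313.79314273799264, 200.35312759472686], [0.0, 0.0, 1.0]] [[-1.0, -0.001, 0.001, 0.674], [0.0, -0.951, -0.309, -0.084], [0.002, -0.309, 0.951, 0.384], [0.0, 0.0, 0.0, 1.0]]
{'t': 0.15, 'q': array([ 2.88148695e-01,  3.59224218e-01,  1.12921231e-02, -2.67549704e-04,
       -1.22408225e+00, -2.88134563e-01]), 'qd': array([ 0.00068886, -0.00082172,  0.00158847,  0.00071221,  0.00075438,
        0.00037291]), 'joint_efforts': array([ 1.39394037e-04, -5.83274567e+01,  2.93289685e+01,  7.00122759e+00,
        8.75052094e-03, -9.76538854e-05]), 'eef_pos': array([6.74644677e-01, 1.47362287e-05, 2.25844296e-01]), 'ee_rot': array([ 3.14035336e+00, -1.04971749e-04, -1.57087320e+00]), 'force': array([-0.51545975,  0.38723628,  0.6110809 ]), 'moment': array([ 0.02742359, -0.01921378,  0.00045167]), 'width': 0.08734885623591059}
```

View pics/scene0.png

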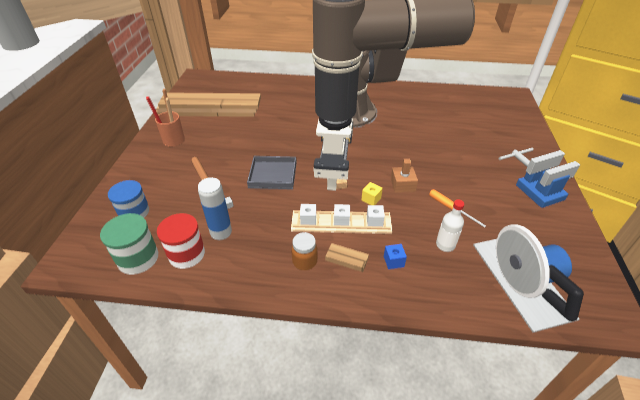

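View pics/side0.png

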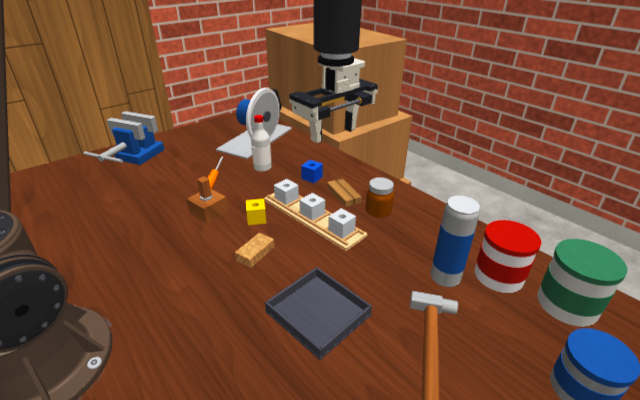

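View pics/wrist0.png

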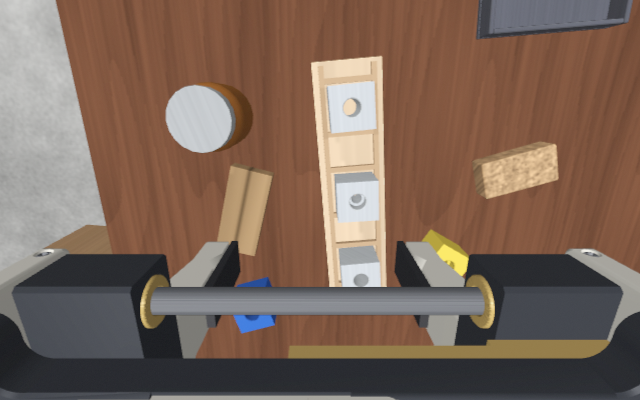

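Run:
```python
from h import *
for n in ["scene","side","wrist"]:
    p=eyes.grab_frame(n); W,ok=cloud(p)
    for l in ["block_a","gauge","stand_hole","seat_1","tray_in","sanding_block","glue","jar","offcut","spray","screwdriver","mallet"]:
        try: r=outline_of(l,p)
        except Exception as e: print(n,l,e); continue
        for d in r[:5]:
            m=d["region"]&ok; P=W[m]
            if len(P)<5: continue
            zt=np.percentile(P[:,2],95); T=P[P[:,2]>zt-0.006]
            (cx,cy),(w,h),a=cv2.minAreaRect((T[:,:2]*1000).astype(np.float32))
            print(n,l,round(d["score"],2),d["extent"],len(P),"ztop",zt.round(4),"topmed",np.median(T[:,:2],0).round(4),"rect",round(cx,1),round(cy,1),round(w,1),round(h,1),round(a,1))
```

```text
scene block_a 0.86 [297.3, 203.2, 318.4, 224.6] 326 ztop 0.0578 topmed [ 0.6403 -0.0749] rect 638.8 -75.0 51.3 44.4 7.3
scene block_a 0.82 [361.2, 185.3, 378.0, 203.3] 341 ztop 0.0485 topmed [0.5173 0.113 ] rect 516.7 111.4 47.2 47.1 61.0
scene block_a 0.74 [333.2, 205.6, 352.2, 224.4] 350 ztop 0.0578 topmed [0.6307 0.0247] rect 629.2 25.0 50.4 44.6 4.9
scene block_a 0.57 [383.5, 240.9, 409.3, 271.1] 452 ztop 0.0482 topmed [0.7602 0.1804] rect 757.6 181.1 48.5 45.7 17.0
scene block_a 0.53 [368.0, 206.3, 387.2, 225.4] 350 ztop 0.0578 topmed [0.622  0.1243] rect 621.8 124.9 50.0 46.3 5.7
scene gauge 0.7 [398.5, 158.4, 410.5, 178.2] 161 ztop 0.1059 topmed [0.4351 0.2152] rect 434.0 214.2 25.3 21.5 14.9
scene stand_hole 0.98 [392.1, 165.6, 417.0, 189.8] 482 ztop 0.0514 topmed [0.4474 0.2098] rect 436.9 215.8 71.6 70.2 11.2
scene seat_1 0.96 [290.9, 209.7, 389.0, 230.7] 1316 ztop 0.0185 topmed [0.6468 0.0301] rect 631.2 26.4 76.9 295.0 4.5
scene tray_in 0.9 [247.0, 155.6, 296.6, 189.3] 1502 ztop 0.0287 topmed [ 0.447  -0.2249] rect 434.8 -225.7 147.5 150.4 4.6
scene tray_in 0.19 [402.0, 1
[... 4509 characters left out ...]
, 1.6, 636.8, 36.2] 4979 ztop 0.0281 topmed [ 0.4337 -0.1556] rect 430.8 -162.3 141.4 31.6 0.0
wrist sanding_block 0.73 [474.8, 141.5, 560.0, 199.5] 3361 ztop 0.0288 topmed [ 0.4386 -0.004 ] rect 437.4 -2.8 86.0 45.1 16.6
wrist sanding_block 0.37 [331.9, 83.3, 375.8, 133.3] 2047 ztop 0.0559 topmed [ 0.6383 -0.0759] rect 638.1 -75.3 46.0 45.9 5.6
wrist jar 0.9 [170.2, 81.0, 251.2, 155.2] 4827 ztop 0.0858 topmed [ 0.7821 -0.0661] rect 782.7 -65.2 60.4 60.1 47.1
wrist offcut 0.76 [219.6, 163.6, 276.5, 253.9] 3423 ztop 0.0199 topmed [0.763  0.0435] rect 765.1 50.4 110.4 50.2 75.5
wrist offcut 0.72 [341.3, 244.5, 380.2, 287.8] 1558 ztop 0.0555 topmed [0.6205 0.113 ] rect 621.2 116.9 46.2 34.3 5.4
```

The picture shows five block-shaped things in the scene view: silver at (308,214), (342,215), (376,216) in the jig, yellow at (371,194), and blue at (396,256). The three silver ones in the jig are meant, since blue and yellow are excluded. The gauge is in its stand at (404,170) and the tray is at (272,172). I'm moving next to the gauge for a closer wrist view.

Call:
apply_moves:
  moves:
    - [1,-0.03,0.0225,0,0]
    - [1,-0.03,0.0225,0,0]
    - [1,-0.03,0.0225,0,0]
    - [1,-0.03,0.0225,0,0]
    - [1,-0.03,0.0225,0,0]
    - [1,-0.03,0.0225,0,0]
    - [1,-0.03,0.0225,0,0]
    - [1,-0.03,0.0225,0,0]
    - [1,-0.03,0.0225,0,0]
    - [1,-0.03,0.0225,0,0]
    - [1,0,0,0,-0.1]
    - [1,0,0,0,-0.1]

```text
t: 3.1
eef_pos: [0.4486, 0.3019, 0.2269]
ee_rot: [-3.141, 0.001, -1.363]
force: [-0.1, -1.2, 0.0]
width: 0.0874
```

Run:
```python
from h import *
s=arm.get_state(); print(s["t"],s["eef_pos"],s["ee_rot"],s["q"])
p=eyes.grab_frame("wrist"); save(p,"w1.png"); W,ok=cloud(p)
for lo,hi,n in [(0.098,0.115,"handletop"),(0.042,0.0505,"stand"),(0.0515,0.058,"collar")]:
    m=ok&(W[...,2]>lo)&(W[...,2]<hi)&(abs(W[...,0]-.434)<.06)&(abs(W[...,1]-.214)<.06)
    P=W[m]; print(n,len(P),np.median(P,0) if len(P) else 0, cv2.minAreaRect((P[:,:2]*1000).astype(np.float32)) if len(P)>3 else 0)
```

```text
3.1 [0.4486266  0.30192996 0.22689221] [-3.14111881e+00  5.35218501e-04 -1.36297355e+00] [ 9.54902312e-01  1.37371456e-01 -2.84396564e-01 -7.75148678e-05
 -1.14831698e+00 -7.47047900e-01]
handletop 690 [0.43375428 0.21452726 0.10354894] ((433.37347412109375, 214.5863037109375), (22.01106071472168, 21.964197158813477), 7.064435005187988)
stand 4058 [0.4360403  0.21180159 0.04775376] ((432.8922424316406, 214.66500854492188), (69.99066925048828, 70.37823486328125), 11.756773948669434)
collar 102 [0.44423538 0.21675039 0.05357057] ((437.8387451171875, 215.72409057617188), (19.76462745666504, 28.829425811767578), 11.911428451538086)
```

View pics/w1.png

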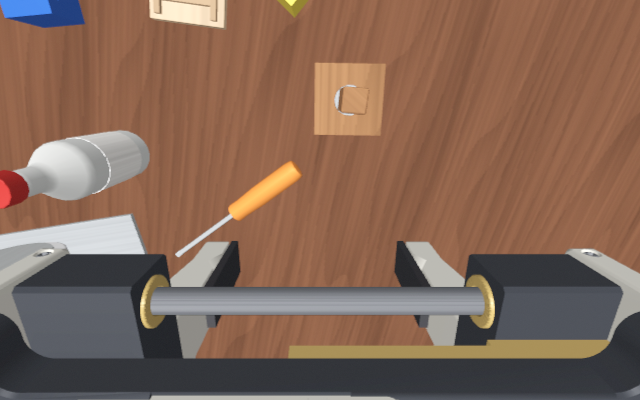

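The stand is at (350,100), and the gauge handle is measured at (433.4, 214.6) mm with a yaw of 7°. Next I go over it and down.

Call:
apply_moves:
  moves:
    - [1,0,0,0,0.083]
    - [1,0.0282,0.0086,0,0]
    - [1,0.0282,0.0086,0,0]
    - [1,0.0282,0.0086,0,0]
    - [1,0,0,0.033,0]
    - [1,0,0,0.033,0]
    - [1,0,0,0.033,0]
    - [1,0,0,0.033,0]
    - [1,0,0,0.033,0]
    - [1,0,0,0,0]
  newtons: 25

```text
t: 3.98
eef_pos: [0.4314, 0.2098, 0.0565]
ee_rot: [3.134, -0.005, -1.458]
force: [-1.3, -0.4, -0.7]
width: 0.0879
```

Call:
apply_moves:
  moves:
    - [1,0,0,0,0]
    - [1,0,0,0,0]

```text
t: 4.15
eef_pos: [0.4352, 0.2136, 0.0631]
ee_rot: [-3.14, 0.001, -1.454]
force: [0.0, -0.9, 0.7]
width: 0.0875
```

Call:
apply_moves:
  moves:
    - [1,0,0,0,0]
    - [-0.2,0,0,0,0]
    - [-1,0,0,0,0]
    - [-1,0,0,0,0]
    - [-1,0,0,0,0]
    - [-1,0,0,0,0]
  newtons: 25

```text
t: 4.65
eef_pos: [0.4343, 0.2131, 0.0619]
ee_rot: [-3.141, 0.0, -1.454]
force: [-0.3, 0.2, 0.3]
width: 0.0599
```

Call:
apply_moves:
  moves:
    - [-1,0,0,0,0]
    - [-1,0,0,0,0]
    - [-1,0,0,0,0]
    - [-1,0,0,0,0]
    - [-1,0,0,0,0]
    - [-1,0,0,0,0]
    - [-1,0,0,0,0]

```text
t: 5.23
eef_pos: [0.4342, 0.2129, 0.0615]
ee_rot: [3.142, -0.0, -1.454]
force: [-0.2, 0.8, -0.8]
width: 0.0222
```

Call:
apply_moves:
  moves:
    - [-1,0,0,-0.015,0]
    - [-1,0,0,-0.025,0]
    - [-1,0,0,-0.025,0]
    - [-1,0,0,-0.025,0]
    - [-1,0.0015,-0.0305,0,0]
    - [-1,0.0015,-0.0305,0,0]
    - [-1,0.0015,-0.0305,0,0]
    - [-1,0.0015,-0.0305,0,0]
    - [-1,0.0015,-0.0305,0,0]
    - [-1,0.0015,-0.0305,0,0]
    - [-1,0,0,0,0]
    - [-1,0,0,0,0]

```text
t: 6.23
eef_pos: [0.6177, 0.2249, 0.1498]
ee_rot: [3.139, -0.001, -1.455]
force: [-1.4, -0.3, -1.8]
width: 0.0219
```

Run:
```python
from h import *
s=arm.get_state(); print(s["t"],s["eef_pos"],s["ee_rot"],s["force"],s["width"])
p=eyes.grab_frame("wrist"); save(p,"w2.png"); W,ok=cloud(p)
for n,x,y in [("L",.621,.124),("M",.6286,.0245),("R",.638,-.075)]:
    m=ok&(abs(W[...,2]-.0555)<.004)&(abs(W[...,0]-x)<.04)&(abs(W[...,1]-y)<.04)
    P=W[m]; print(n,len(P),np.median(P,0) if len(P) else 0, cv2.minAreaRect((P[:,:2]*1000).astype(np.float32)) if len(P)>3 else 0)
```

```text
6.2333 [0.61774899 0.22486245 0.14983706] [ 3.13948757e+00 -9.60170729e-04 -1.45544040e+00] [-1.40315709 -0.31020734 -1.8219953 ] 0.0219116972418167
L 3565 [0.62089421 0.12215469 0.05471729] ((620.6827392578125, 123.80982971191406), (46.05074691772461, 46.08596420288086), 5.701888561248779)
M 0 0 0
R 0 0 0
```

View pics/w2.png

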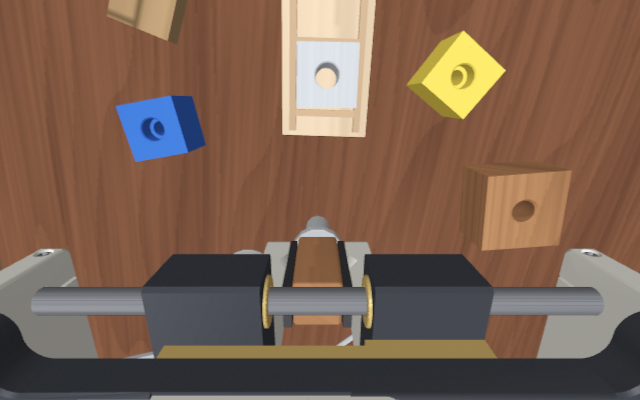

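The left nest's silver block is at (328,75) with its bore at (326,76), measured centre (620.7, 123.8) mm. Next I move over it.

Call:
apply_moves:
  moves:
    - [-1,0.0256,0.0022,0,0]
    - [-1,0.0256,0.0022,0,0]
    - [-1,0.0256,0.0022,0.005,0]
    - [-1,0.0256,0.0022,0.015,0]
    - [-1,0,0,0.02,0]
    - [-1,0,0,0,0]
    - [-1,0,0,0,0]
    - [-1,0,0,0,0]

```text
t: 6.95
eef_pos: [0.6204, 0.1234, 0.1127]
ee_rot: [-3.141, 0.0, -1.453]
force: [0.5, 1.3, -1.6]
width: 0.0217
```

Call:
apply_moves:
  moves:
    - [-1,0.001,0,0.004,0]
    - [-1,0,0,0.005,0]
    - [-1,0,0,0.005,0]
    - [-1,0,0,0.005,0]
    - [-1,0,0,0,0]

```text
t: 7.37
eef_pos: [0.6202, 0.1219, 0.0915]
ee_rot: [3.141, -0.0, -1.454]
force: [1.0, 0.5, -1.9]
width: 0.022
```

Call:
apply_moves:
  moves:
    - [-1,0,0,0.004,0]
    - [-1,0,0,0.004,0]
    - [-1,0,0,0,0]

```text
t: 7.62
eef_pos: [0.6202, 0.1216, 0.0837]
ee_rot: [3.141, -0.0, -1.454]
force: [1.6, 0.6, -1.8]
width: 0.0215
```

Call:
apply_moves:
  moves:
    - [-1,0,0,0.004,0]
    - [-1,0,0,0.004,0]
    - [-1,0,0,0.004,0]
    - [-1,0,0,0.002,0]
    - [-1,0,0,0.001,0]
    - [-1,0,0,0,0]

```text
t: 8.12
eef_pos: [0.6203, 0.1216, 0.0692]
ee_rot: [3.141, -0.0, -1.454]
force: [0.6, 0.1, -1.5]
width: 0.0218
```

Call:
apply_moves:
  moves:
    - [-1,0,0,0.001,0]
    - [-1,0,0,0.001,0]
    - [-1,0,0,0.001,0]
    - [-1,0,0,0,0]

```text
t: 8.45
eef_pos: [0.6204, 0.1216, 0.0685]
ee_rot: [-3.141, -0.0, -1.453]
force: [-6.5, -0.6, 12.3]
width: 0.0216
```

Call:
apply_moves:
  moves:
    - [-1,0,0,-0.006,0]
    - [-1,0,0,-0.012,0]
    - [-1,0,0,-0.015,0]
    - [-1,0,0,-0.015,0]
    - [-1,0,0,-0.015,0]
    - [-1,0,0,-0.012,0]
    - [-1,0,0,0,0]
    - [-1,0,0,0,0]

```text
t: 9.12
eef_pos: [0.6206, 0.1218, 0.1423]
ee_rot: [-3.14, 0.001, -1.454]
force: [-0.9, 0.2, -1.5]
width: 0.0217
```

```bash
cat > meas.py <<'E'
from h import *
import sys
s=arm.get_state(); print(s["t"],s["eef_pos"],s["ee_rot"],s["force"],s["width"])
p=eyes.grab_frame("wrist"); save(p,sys.argv[1]); W,ok=cloud(p)
for n,x,y in [("L",.621,.124),("M",.6286,.0245),("R",.638,-.075)]:
    m=ok&(abs(W[...,2]-.0555)<.004)&(abs(W[...,0]-x)<.04)&(abs(W[...,1]-y)<.04)
    P=W[m]; print(n,len(P),np.median(P,0) if len(P) else 0, cv2.minAreaRect((P[:,:2]*1000).astype(np.float32)) if len(P)>3 else 0)
E
python3 meas.py w3.png
```

```text
9.1167 [0.62059295 0.12184398 0.14231835] [-3.14021533e+00  7.65392677e-04 -1.45393887e+00] [-0.93901674  0.21698678 -1.50008743] 0.021747955126767474
L 2247 [0.62031838 0.11744044 0.05471849] ((618.9309692382812, 123.46903991699219), (45.50532531738281, 47.003108978271484), 5.676333904266357)
M 3732 [0.62877643 0.02265674 0.0547459 ] ((628.5975952148438, 24.394563674926758), (46.14379119873047, 46.12353515625), 3.943995237350464)
R 0 0 0
```

View pics/w3.png

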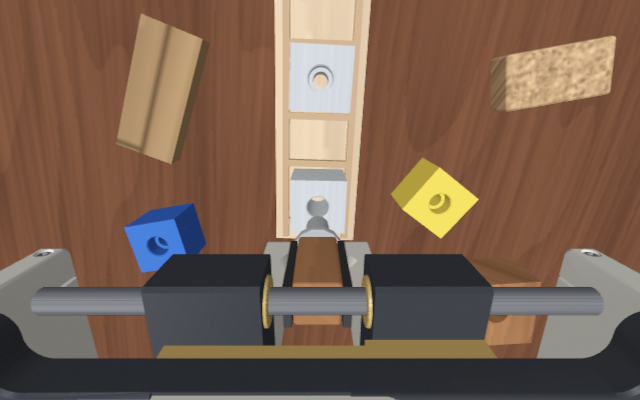

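The middle silver block, at (321,77) in the wrist view, has its centre at (628.6, 24.4) mm. I try it next.

Call:
apply_moves:
  moves:
    - [-1,0.0249,0.0009,0,0]
    - [-1,0.0249,0.0009,0,0]
    - [-1,0.0249,0.0009,0.005,0]
    - [-1,0.0249,0.0009,0.012,0]
    - [-1,0,0,0.015,0]
    - [-1,0,0,0,0]
    - [-1,0,0,0,0]
    - [-1,0,0,0,0]

```text
t: 9.83
eef_pos: [0.6285, 0.0227, 0.1095]
ee_rot: [3.141, -0.0, -1.453]
force: [-1.0, 0.9, -0.7]
width: 0.0217
```

Call:
apply_moves:
  moves:
    - [-1,0,0,0.005,0]
    - [-1,0,0,0.005,0]
    - [-1,0,0,0.004,0]
    - [-1,0,0,0.002,0]
    - [-1,0,0,0,0]

```text
t: 10.25
eef_pos: [0.6286, 0.0227, 0.0932]
ee_rot: [-3.141, 0.0, -1.453]
force: [1.0, -0.3, -2.4]
width: 0.0217
```

Call:
apply_moves:
  moves:
    - [-1,0,0,0.0015,0]
    - [-1,0,0,0.0015,0]
    - [-1,0,0,0.001,0]
    - [-1,0,0,0.001,0]
    - [-1,0,0,0,0]

```text
t: 10.67
eef_pos: [0.6288, 0.0224, 0.0902]
ee_rot: [-3.14, -0.0, -1.453]
force: [-2.9, 0.6, 10.2]
width: 0.0221
```

The middle block is tight: the pin stopped 14 mm down and bore with about 10 N. I lift out and look at the right block.

Call:
apply_moves:
  moves:
    - [-1,0,0,-0.004,0]
    - [-1,0,0,-0.01,0]
    - [-1,0,0,-0.015,0]
    - [-1,0,0,-0.015,0]
    - [-1,0,0,-0.008,0]
    - [-1,0,0,0,0]
    - [-1,0,0,0,0]

```text
t: 11.25
eef_pos: [0.6283, 0.0223, 0.1408]
ee_rot: [-3.141, 0.0, -1.454]
force: [-0.6, -0.0, -2.3]
width: 0.022
```

```bash
python3 meas.py w4.png
```

```text
11.25 [0.62828298 0.02232174 0.1407558 ] [-3.14115141e+00  4.00372438e-04 -1.45405803e+00] [-0.63016577 -0.01047451 -2.34041977] 0.022006374830925407
L 288 [0.61716045 0.1428096  0.05466971] ((617.2093505859375, 142.81553649902344), (45.17621994018555, 11.638976097106934), 0.5968112945556641)
M 2251 [0.63232983 0.01791764 0.05465895] ((628.4984741210938, 24.10667610168457), (46.125701904296875, 46.511268615722656), 4.480987071990967)
R 3808 [ 0.63838394 -0.0771321   0.05472823] ((638.2090454101562, -75.51710510253906), (46.02765655517578, 46.09248352050781), 5.473153591156006)
```

View pics/w4.png

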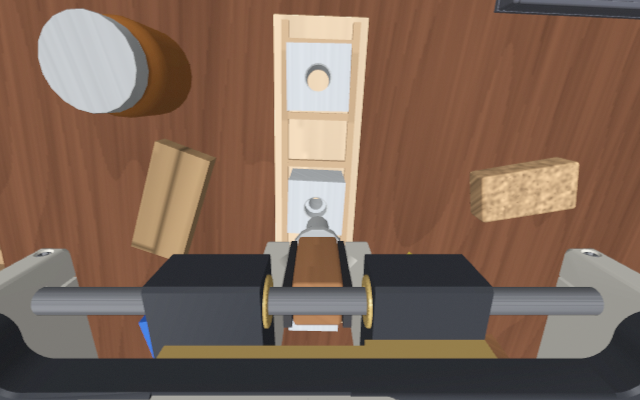

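The right silver block is at (318,77), with a wide bore at (318,79). I try it next.

Call:
apply_moves:
  moves:
    - [-1,0.025,0.0004,0,0]
    - [-1,0.025,0.0004,0,0]
    - [-1,0.025,0.0004,0.005,0]
    - [-1,0.025,0.0004,0.012,0]
    - [-1,0,0,0.014,0]
    - [-1,0,0,0,0]
    - [-1,0,0,0,0]
    - [-1,0,0,0,0]

```text
t: 11.97
eef_pos: [0.6385, -0.0768, 0.1095]
ee_rot: [3.141, -0.0, -1.453]
force: [0.9, 0.1, -0.6]
width: 0.0221
```

Call:
apply_moves:
  moves:
    - [-1,0,0,0.005,0]
    - [-1,0,0,0.005,0]
    - [-1,0,0,0.004,0]
    - [-1,0,0,0.003,0]
    - [-1,0,0,0.003,0]
    - [-1,0,0,0,0]

```text
t: 12.47
eef_pos: [0.6384, -0.0771, 0.0889]
ee_rot: [3.141, 0.0, -1.454]
force: [0.4, 0.7, -0.8]
width: 0.0217
```

Call:
apply_moves:
  moves:
    - [-1,0,0,0.003,0]
    - [-1,0,0,0.004,0]
    - [-1,0,0,0.004,0]
    - [-1,0,0,0.004,0]
    - [-1,0,0,0.003,0]
    - [-1,0,0,0.0015,0]
    - [-1,0,0,0,0]

```text
t: 13.05
eef_pos: [0.6384, -0.0772, 0.0696]
ee_rot: [3.141, -0.0, -1.454]
force: [0.7, 0.4, -1.2]
width: 0.0218
```

Call:
apply_moves:
  moves:
    - [-1,0,0,0.0012,0]
    - [-1,0,0,0.001,0]
    - [-1,0,0,0.001,0]
    - [-1,0,0,0,0]

```text
t: 13.38
eef_pos: [0.6386, -0.0773, 0.0685]
ee_rot: [-3.141, -0.0, -1.453]
force: [-4.8, 0.8, 10.3]
width: 0.0223
```

All three blocks are tried: the left and right are good, the middle is tight. I lift out and carry the gauge back to look at the stand hole.

Call:
apply_moves:
  moves:
    - [-1,0,0,-0.005,0]
    - [-1,0,0,-0.012,0]
    - [-1,0,0,-0.015,0]
    - [-1,0,0,-0.02,0]
    - [-1,0,0,-0.02,0]
    - [-1,0,0,-0.008,0]

```text
t: 13.88
eef_pos: [0.6399, -0.0773, 0.1507]
ee_rot: [-3.137, -0.001, -1.453]
force: [0.7, 0.6, -1.4]
width: 0.0218
```

Call:
apply_moves:
  moves:
    - [-1,-0.0344,0.0142,0,0]
    - [-1,-0.0344,0.0142,0,0]
    - [-1,-0.0344,0.0142,0,0]
    - [-1,-0.0344,0.0142,0,0]
    - [-1,-0.0344,0.0142,0,0]
    - [-1,-0.0344,0.0142,0,0]
    - [-1,-0.0344,0.0142,0,0]
    - [-1,-0.0344,0.0142,0,0]
    - [-1,-0.0344,0.0142,0,0]
    - [-1,-0.0344,0.0142,0,0]
    - [-1,-0.0344,0.0142,0,0]
    - [-1,-0.0344,0.0142,0,0]

```text
t: 14.88
eef_pos: [0.4198, 0.3142, 0.1472]
ee_rot: [-3.141, 0.0, -1.454]
force: [0.5, 0.4, -1.0]
width: 0.022
```

Call:
apply_moves:
  moves:
    - [-1,0,0,0,0]
    - [-1,0,0,0,0]
    - [-1,0,0,0,0]

```text
t: 15.13
eef_pos: [0.4207, 0.3128, 0.1468]
ee_rot: [3.141, -0.0, -1.453]
force: [0.2, -0.5, -1.4]
width: 0.0219
```

Run:
```python
from h import *
s=arm.get_state(); print(s["t"],s["eef_pos"],s["ee_rot"],s["force"],s["width"])
p=eyes.grab_frame("wrist"); save(p,"w5.png"); W,ok=cloud(p)
m=ok&(abs(W[...,2]-.0475)<.003)&(abs(W[...,0]-.433)<.06)&(abs(W[...,1]-.2145)<.06)
P=W[m]; print(len(P),cv2.minAreaRect((P[:,:2]*1000).astype(np.float32)))
# hole: pixels inside stand top footprint not on top plane: intersect rays with plane
m8=m.astype(np.uint8); 
fill=cv2.morphologyEx(m8,cv2.MORPH_CLOSE,np.ones((45,45)))
hole=(fill>0)&(m8==0)
n,lab,st,cen=cv2.connectedComponentsWithStats(hole.astype(np.uint8))
for i in range(1,n):
    if st[i,4]>60:
        v,u=np.where(lab==i); K=p["camera_matrix"];E=p["extrinsics"]
        d=np.stack([(u-K[0,2])/K[0,0],-(v-K[1,2])/K[1,1],-np.ones(len(u))],-1)@E[:3,:3].T
        t=(np.median(P[:,2])-E[2,3])/d[:,2]; Q=E[:3,3]+t[:,None]*d
        print(st[i],cen[i],Q.mean(0),cv2.minEnclosingCircle((Q[:,:2]*1000).astype(np.float32)))
```

```text
15.1333 [0.42071497 0.31282376 0.1467923 ] [ 3.14118121e+00 -3.19090905e-04 -1.45283842e+00] [ 0.15337023 -0.46684995 -1.40674357] 0.021925505301310502
8450 ((433.4500427246094, 214.60284423828125), (70.22554016113281, 70.25901794433594), 11.128470420837402)
[302  62  27  30 560] [314.89107143  77.85892857] [0.43334285 0.21465392 0.04772841] ((433.35308837890625, 214.02047729492188), 10.54580307006836)
```

View pics/w5.png

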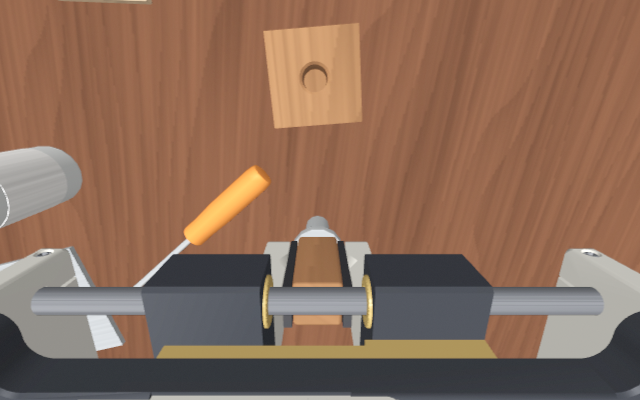

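The hole is at (315,78), measured at (433.4, 214.6) mm. I carry the gauge over it.

Call:
apply_moves:
  moves:
    - [-1,0.0252,-0.0003,0,0]
    - [-1,0.0252,-0.0003,0,0]
    - [-1,0.0252,-0.0003,0.005,0]
    - [-1,0.0252,-0.0003,0.012,0]
    - [-1,0,0,0.015,0]
    - [-1,0,0,0.01,0]
    - [-1,0,0,0,0]
    - [-1,0,0,0,0]
    - [-1,0,0,0,0]

```text
t: 15.93
eef_pos: [0.4347, 0.2127, 0.1055]
ee_rot: [-3.141, 0.0, -1.455]
force: [-0.1, 0.3, -0.6]
width: 0.0219
```

Call:
apply_moves:
  moves:
    - [-1,0,0.0008,0.004,0]
    - [-1,0,0,0.005,0]
    - [-1,0,0,0.005,0]
    - [-1,0,0,0.005,0]
    - [-1,0,0,0.005,0]
    - [-1,0,0,0,0]

```text
t: 16.43
eef_pos: [0.4328, 0.2126, 0.0797]
ee_rot: [3.14, -0.001, -1.454]
force: [0.3, 0.1, -0.9]
width: 0.0219
```

Call:
apply_moves:
  moves:
    - [-1,0,0,0.005,0]
    - [-1,0,0,0.005,0]
    - [-1,0,0,0.004,0]
    - [-1,0,0,0.002,0]
    - [-1,0,0,0.001,0]
    - [-1,0,0,0.001,0]
    - [-1,0,0,0,0]

```text
t: 17.02
eef_pos: [0.4332, 0.2128, 0.0628]
ee_rot: [3.142, -0.0, -1.454]
force: [-0.5, 0.1, -2.1]
width: 0.0217
```

Call:
apply_moves:
  moves:
    - [-1,0,0,0.001,0]
    - [-1,0,0,0.001,0]
    - [-1,0,0,0.001,0]
    - [-1,0,0,0,0]

```text
t: 17.35
eef_pos: [0.4334, 0.213, 0.0614]
ee_rot: [-3.141, 0.0, -1.453]
force: [-7.4, -1.6, 17.8]
width: 0.0219
```

Call:
apply_moves:
  moves:
    - [-1,0,0,-0.001,0]
    - [0,0,0,0,0]
    - [0,0,0,0,0]
    - [0,0,0,0,0]
    - [0,0,0,0,0]
    - [0,0,0,0,0]
    - [0,0,0,0,0]
    - [0,0,0,0,0]

```text
t: 18.02
eef_pos: [0.4333, 0.2128, 0.0608]
ee_rot: [3.142, -0.0, -1.454]
force: [-0.6, 0.4, 0.4]
width: 0.0438
```

Call:
apply_moves:
  moves:
    - [0.2,0,0,-0.01,0]
    - [0.41,0,0,-0.025,0]
    - [0.41,0,0,-0.035,0]
    - [0.41,0,0,-0.03,0]
    - [0.41,0.0184,-0.029,0,0]
    - [0.41,0.0184,-0.029,0,0]
    - [0.41,0.0184,-0.029,0,0]
    - [0.41,0.0184,-0.029,0,0]
    - [0.41,0.0184,-0.029,0,0]
    - [0.41,0.0184,-0.029,0,0]
    - [0.41,0,0,0,0.043]
    - [0.41,0,0,0,0]

```text
t: 19.02
eef_pos: [0.6198, 0.1222, 0.1595]
ee_rot: [3.14, -0.001, -1.501]
force: [-0.3, 0.9, -1.0]
width: 0.0617
```

```bash
python3 meas.py w6.png
python3 - <<'E'
from h import *
p=eyes.grab_frame("side"); save(p,"s6.png",(150,130,310,250),4); W,ok=cloud(p)
m=ok&(W[...,2]>.095)&(W[...,2]<.125)&(abs(W[...,0]-.432)<.03)&(abs(W[...,1]-.213)<.03)
print(np.percentile(W[m][:,2],[50,90,98]))
E
```

```text
19.0167 [0.61984545 0.12218882 0.15954195] [ 3.13996094e+00 -6.80709045e-04 -1.50136187e+00] [-0.34347363  0.92509625 -0.95795107] 0.06172102407613328
L 2327 [0.61933138 0.12208118 0.05466789] ((619.1382446289062, 123.44976043701172), (46.108829498291016, 46.65962219238281), 5.648318767547607)
M 3258 [0.6286807  0.02325324 0.05472533] ((628.6044311523438, 24.572784423828125), (45.96699523925781, 45.567665100097656), 3.9144411087036133)
R 0 0 0
[0.10294585 0.10486651 0.10517772]
```

View pics/w6.png

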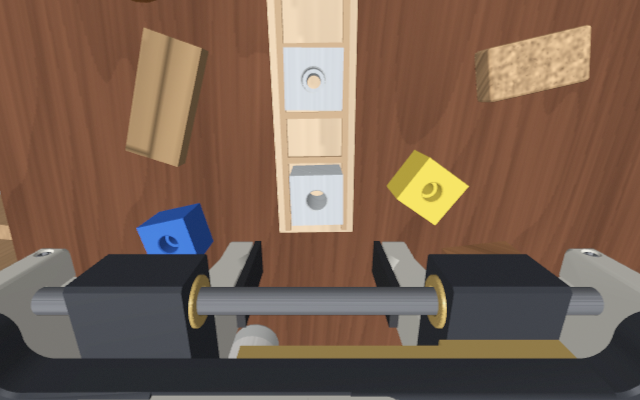

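View pics/s6.png

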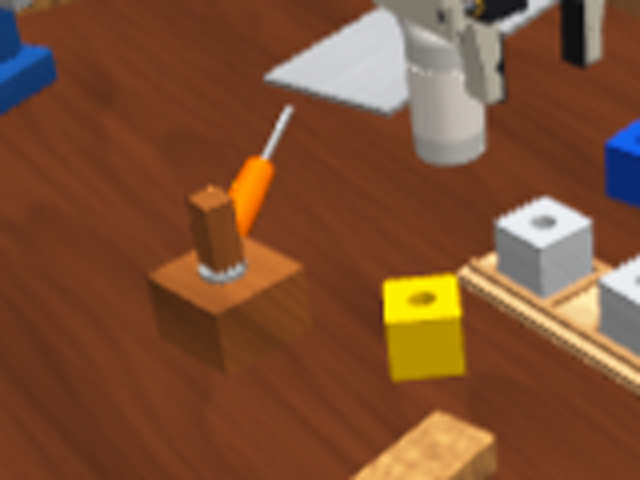

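In the wrist view (t = 19 s) the tight middle block is at (313,79), and the narrowing shows in its bore. The side view shows the gauge home, with its collar on the stand at (221,270). Now I grasp the middle block.

Call:
apply_moves:
  moves:
    - [0.41,0.0245,-0.0005,0,0]
    - [0.41,0.0245,-0.0005,0,0]
    - [0.41,0.0245,-0.0005,0,0]
    - [0.41,0.0246,-0.0005,0.01,0]
    - [0.41,0,0,0.03,0]
    - [0.41,0,0,0.03,0]
    - [0.41,0,0,0.02,0]
    - [0.41,0,0,0,0]
    - [0.41,0,0,0,0]
  newtons: 30

```text
t: 19.87
eef_pos: [0.6272, 0.0263, 0.0707]
ee_rot: [3.14, -0.001, -1.495]
force: [-0.6, 1.3, 0.9]
width: 0.0618
```

Call:
apply_moves:
  moves:
    - [0.41,0,0,0.015,0]
    - [0.41,0,0,0.015,0]
    - [0.41,0,0,0.013,0]
    - [0.41,0,0,0,0]
    - [0.41,0,0,0,0]

```text
t: 20.28
eef_pos: [0.6288, 0.0265, 0.0294]
ee_rot: [-3.14, -0.0, -1.495]
force: [-0.5, 0.6, 0.8]
width: 0.0618
```

Call:
apply_moves:
  moves:
    - [0.41,0.002,0,0.003,0]
    - [0.2,0,0,0,0]
    - [-0.2,0,0,0,0]
    - [-1,0,0,0,0]
    - [-1,0,0,0,0]
    - [-1,0,0,0,0]
    - [-1,0,0,0,0]
    - [-1,0,0,0,0]

```text
t: 20.95
eef_pos: [0.629, 0.024, 0.0257]
ee_rot: [-3.14, 0.0, -1.496]
force: [0.8, -0.0, 5.3]
width: 0.0459
```

Call:
apply_moves:
  moves:
    - [-1,0,0,-0.006,0]
    - [-1,0,0,-0.015,0]
    - [-1,0,0,-0.025,0]
    - [-1,0,0,-0.025,0]
    - [-1,0,0,-0.02,0]
    - [-1,0,0,0,0]

```text
t: 21.45
eef_pos: [0.6303, 0.0241, 0.1202]
ee_rot: [-3.136, 0.001, -1.496]
force: [0.7, 0.8, -2.6]
width: 0.0459
```

Call:
apply_moves:
  moves:
    - [-1,0.02,0.018,0,0]
    - [-1,0.0235,0.0213,0,0]
    - [-1,0.0235,0.0213,0,0]
    - [-1,0.0235,0.0213,0,0]
    - [-1,0.0235,0.0213,0,0]
    - [-1,0.0235,0.0213,0,0]
    - [-1,0.0235,0.0213,0,0]
    - [-1,0.0235,0.0213,0,0]
    - [-1,0.0235,0.0213,0,0]
    - [-1,0.0235,0.0213,0,0]
    - [-1,0.0035,0.0033,0,0]
    - [-1,0,0,0,0]

```text
t: 22.45
eef_pos: [0.4309, -0.2273, 0.1151]
ee_rot: [3.14, 0.001, -1.5]
force: [0.1, 0.9, -3.6]
width: 0.0458
```

Run:
```python
from h import *
s=arm.get_state(); print(s["t"],s["eef_pos"],s["ee_rot"],s["force"],s["width"])
p=eyes.grab_frame("side"); save(p,"s7.png")
```

```text
22.45 [ 0.43089599 -0.22732768  0.11511872] [ 3.13958786e+00  8.09168964e-04 -1.49999270e+00] [ 0.12554869  0.93786739 -3.61148646] 0.04580684573619072
```

View pics/s7.png

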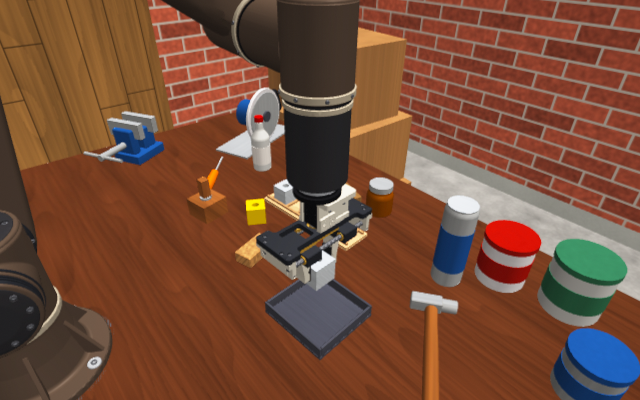

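The block is held upright over the tray, at (321,270) in the side view. I lower it.

Call:
apply_moves:
  moves:
    - [-1,0,0,0.02,0]
    - [-1,0,0,0.025,0]
    - [-1,0,0,0.02,0]
    - [-1,0,0,0.012,0]
    - [-1,0,0,0.008,0]
    - [-1,0,0,0,0]
    - [-1,0,0,0,0]
    - [-1,0,0,0,0]

```text
t: 23.17
eef_pos: [0.4342, -0.2261, 0.0315]
ee_rot: [-3.141, -0.0, -1.496]
force: [-0.7, -0.3, -2.8]
width: 0.0461
```

Call:
apply_moves:
  moves:
    - [-1,0,0,0.004,0]
    - [-1,0,0,0.003,0]
    - [-1,0,0,0.002,0]
    - [-1,0,0,0.0015,0]
    - [-1,0,0,0.001,0]
    - [-1,0,0,0,0]
    - [-1,0,0,0,0]

```text
t: 23.75
eef_pos: [0.4333, -0.2263, 0.0206]
ee_rot: [-3.141, -0.0, -1.497]
force: [-5.2, 4.5, 15.7]
width: 0.0458
```

Call:
apply_moves:
  moves:
    - [-1,0,0,-0.001,0]
    - [0.3,0,0,0,0]
    - [0.3,0,0,0,0]
    - [0.3,0,0,0,0]
    - [0.3,0,0,0,0]
    - [0.3,0,0,0,0]

```text
t: 24.25
eef_pos: [0.4333, -0.2263, 0.0203]
ee_rot: [3.142, -0.0, -1.497]
force: [-0.5, -0.4, -0.3]
width: 0.0569
```

Call:
apply_moves:
  moves:
    - [0.3,0,0,-0.01,0]
    - [0.3,0,0,-0.02,0]
    - [0.3,0,0,-0.03,0]
    - [0.3,0,0,-0.03,0]
    - [0.3,0,0,-0.03,0]
    - [0.3,0,0,-0.03,0]
    - [0.3,-0.03,-0.01,0,0]
    - [0.3,-0.03,-0.01,0,0]
    - [0.3,-0.03,-0.01,0,0]
    - [0.3,-0.03,-0.01,0,0]
    - [0.3,0,0,0,0]
    - [0.3,0,0,0,0]

```text
t: 25.25
eef_pos: [0.4646, -0.1023, 0.1704]
ee_rot: [-3.142, 0.0, -1.494]
force: [0.5, -1.3, -0.7]
width: 0.0567
```

Run:
```python
from h import *
s=arm.get_state(); print(s["t"],s["eef_pos"],s["force"],s["width"])
for n in ["side","scene","wrist"]:
    p=eyes.grab_frame(n); save(p,n+"8.png"); W,ok=cloud(p)
    for l,x,y,z0,z1 in [("tray blk",.434,-.226,.040,.06),("L",.62,.124,.05,.062),("R",.638,-.0755,.05,.062),("gauge",.433,.214,.095,.12)]:
        m=ok&(W[...,2]>z0)&(W[...,2]<z1)&(abs(W[...,0]-x)<.04)&(abs(W[...,1]-y)<.04); P=W[m]
        if len(P)>20:
            (c,wh,a)=cv2.minAreaRect((P[:,:2]*1000).astype(np.float32)); print(n,l,np.round(c,1),np.round(wh,1),round(a,1),"z",np.percentile(P[:,2],[50,95]).round(4))
```

```text
25.25 [ 0.46461973 -0.10230958  0.17037615] [ 0.54301396 -1.29976528 -0.65170949] 0.05673487984569389
side tray blk [ 431.6 -226.7] [47.5 49.1] 4.0 z [0.0497 0.0516]
side L [624.5 113.8] [61.7 26.7] 53.4 z [0.0546 0.0567]
side R [637.  -76.6] [50.6 48.2] 5.7 z [0.0548 0.0566]
side gauge [431.  213.3] [22.4 23.6] 5.7 z [0.1025 0.1049]
scene tray blk [ 433.5 -224.9] [48.9 46.4] 3.4 z [0.0498 0.0532]
scene L [620.2 124.2] [46.9 46. ] 6.0 z [0.056  0.0589]
scene R [638.2 -74.9] [48.8 44.4] 7.5 z [0.0556 0.0587]
scene gauge [431.  214.5] [26.2 21.6] 2.5 z [0.1042 0.1072]
wrist tray blk [ 432.4 -225.8] [46.3 45.8] 4.0 z [0.0497 0.0509]
wrist R [637.1 -75.6] [47.3 47. ] 6.1 z [0.0546 0.0557]
```

View pics/side8.png

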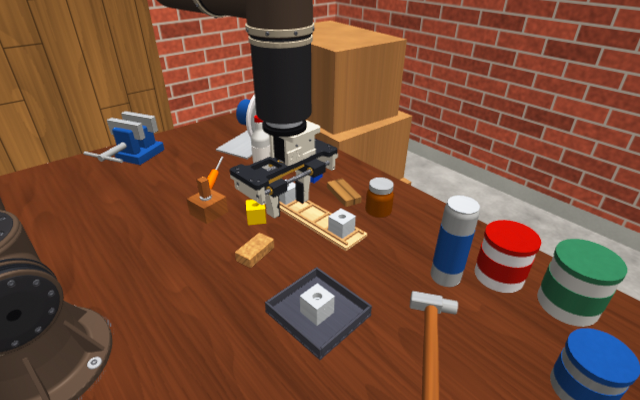

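View pics/scene8.png

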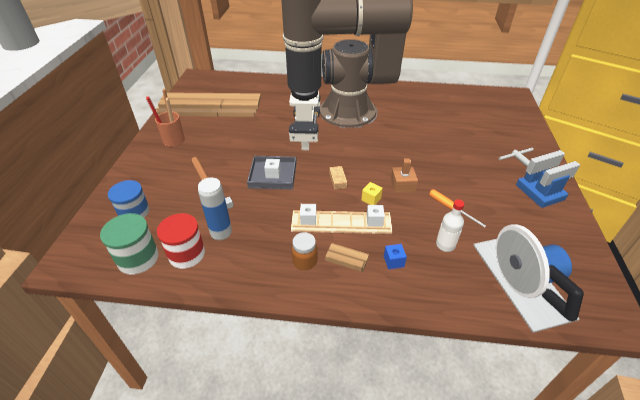

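The side view shows the tight block upright in the tray at (317,303). The gauge is home at (205,190), the good blocks are in their nests, the middle nest is empty, and the bystanders stand as before. I hand the job in.

```bash
python3 -c "
from station import job; print(job.job_done())"
```

```text
the job is handed in; nothing more can be done
None
```

The job is handed in, at about 25 s on the robot's clock. I tried the gauge in the blocks from left to right, and only the middle one was tight:

| Block | Result | Felt at the stop |
|---|---|---|
| Left | Good: collar seated on the block, 36 mm down | about 12 N |
| Middle | Tight: pin stopped 14 mm down and bore | about 10 N |
| Right | Good: collar seated on the block, 36 mm down | about 10 N |

I then put the gauge back in its stand, where it seated with about 18 N. The middle block went into the rework tray.

**Last checks:**
- **Tight block:** it stands upright near the tray's middle, with its top at 50 mm.
- **Gauge:** it is upright and home, with its handle top at about 104 mm, the same as at the start.
- **Good blocks:** both are still in their nests.
- **Other things on the bench:** they looked unmoved in the pictures; I did not re-measure their positions.
- **Robot:** the gripper was open and clear of everything.

No check failed. The cameras agreed to about 2 mm, within their calibration. The one exception was the side view of the left block, which the gripper partly hid. The scene camera showed that block in place.

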